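Put the stain bottles back in their carrier and zero the staining timer

TASK

The staining is finished, so clear up the station: set the red-capped and the yellow-capped bottle upright on the floor of the blue carrier, each in a free cell of its own (the red one is lying on its side), and wind the timer back to its zero stop. The bottles are glass: put them down gently rather than dropping or ramming them, and leave the bottles already in the carrier and the other things on the bench where they are.

Things in the scene. Friction and masses are not known exactly. Their poses are not given: they have to be found in the camera images.
- carrier: blue divided bottle carrier, open on top, 144 x 214 mm, 62 mm high; it does not slide. Origin under its centre, z up. 2 cells along x by 3 along y, 66 mm square inside, centres at x = -35, +35 and y = -70, 0, +70 mm; floor 5 mm thick, all walls 4 mm thick and 62 mm high. A bottle has 3 mm of room on each side and must be turned square to its cell
- free_cell_0 (a point): centre of the floor of an empty cell of the carrier, at (-35, -70) mm in the carrier; 5 mm above the bench, axes as the carrier's
- free_cell_1 (a point): centre of the floor of an empty cell of the carrier, at (-35, +70) mm in the carrier; 5 mm above the bench, axes as the carrier's
- free_cell_2 (a point): centre of the floor of an empty cell of the carrier, at (+35, +0) mm in the carrier; 5 mm above the bench, axes as the carrier's
- bottle_red: square amber glass bottle, 60 x 60 mm, 150 mm tall, about 0.28 kg: body up to 100 mm (foot stepped in 3 mm), shoulder to 114 mm, neck 32 mm across, round red cap 42 mm across from 122 to 150 mm. Origin at the centre of its base, z from base to cap, x and y square to the sides. It lies on one flat side (axis 30 mm above the bench) with its cap roughly towards the robot's left (+y)
- bottle_yellow: square amber glass bottle, 60 x 60 mm, 150 mm tall, about 0.28 kg: body up to 100 mm (foot stepped in 3 mm), shoulder to 114 mm, neck 32 mm across, round yellow cap 42 mm across from 122 to 150 mm. Origin at the centre of its base, z from base to cap, x and y square to the sides. It stands upright on the bench
- stored_white: square amber glass bottle, 60 x 60 mm, 150 mm tall, about 0.28 kg: body up to 100 mm (foot stepped in 3 mm), shoulder to 114 mm, neck 32 mm across, round white cap 42 mm across from 122 to 150 mm. Origin at the centre of its base, z from base to cap, x and y square to the sides. Stands loosely in cell (+35, -70) of the carrier
- stored_black: square amber glass bottle, 60 x 60 mm, 150 mm tall, about 0.28 kg: body up to 100 mm (foot stepped in 3 mm), shoulder to 114 mm, neck 32 mm across, round black cap 42 mm across from 122 to 150 mm. Origin at the centre of its base, z from base to cap, x and y square to the sides. Stands loosely in cell (+35, +70) of the carrier
- stored_grey: square amber glass bottle, 60 x 60 mm, 150 mm tall, about 0.28 kg: body up to 100 mm (foot stepped in 3 mm), shoulder to 114 mm, neck 32 mm across, round grey cap 42 mm across from 122 to 150 mm. Origin at the centre of its base, z from base to cap, x and y square to the sides. Stands loosely in cell (-35, 0) of the carrier
- timer_knob (a joint): angle of the timer's knob, rad: 0 at the zero stop, growing clockwise seen from above (5.24 = 60 minutes). To reset, turn it counter-clockwise until it meets the stop. It turns against a steady friction of about 0.06 N m and stays where it is left
- timer_knob_grip (a point): point on the vertical axis of the knob, 62 mm above the bench, turning with it. The black grip bar is 56 mm long (point's x), 14 mm thick (y), from 42 to 68 mm above the bench, on a grey 62 mm disc (top at 42 mm). The red line on the bar points to the point's -x and meets the red mark on the dial at zero. The white round case below is 116 mm across, 34 mm high and does not slide
- beaker: clear beaker, 66 mm across, 88 mm high, near the timer; leave it. Origin at the centre of its base
- slide_box: flat green slide box 90 x 142 x 24 mm on the robot's side; leave it. Origin at the centre of its underside
- petri_stack: stack of three petri dishes, 90 mm across, 42 mm high; leave it. Origin at the centre of its underside
- oil_bottle: small bottle, 34 mm across, 85 mm high; leave it. Origin at the centre of its base
- buffer_jar: white-lidded jar, 72 mm across, 95 mm high, on the robot's right; leave it. Origin at the centre of its base
Mind the look-alikes: they are no part of the job. What is shaped like the part that bears timer_knob but green or orange is not meant.

How it is judged:
By the outcome, as a careful person would: the job done as asked, in the order asked, and still so for the second after the job is handed in, with the robot touching nothing.
It also fails if it takes over 72 s, if anything falls off the work surface, if the arm or the gripper's body presses on something with over 40 N, if the wrist force passes 120 N, or if a joint passes its speed limit or range.

ROBOT

A 6-joint arm with a two-finger parallel gripper is mounted at the origin on the work surface. World frame = base frame: x ahead of the robot, y to its left, z up, the work surface at z = 0. Lengths are in m, angles in rad, forces in N, time in s.
With the tool pointing down it reaches from about 0.35 to 0.925 m from the base axis. Payload 6.4 kg.
Tool frame: the origin (TCP) lies at the centre of the arm's flange, where the gripper is bolted on; the fingertips stand 199 mm ahead of it and the grasp point (between the pads) lies env.grip_point_offset ahead of it (env.grip_point_offset is the distance from the TCP to the grasp point, in m); z points along the fingers, y is the line along which they close (so a half turn about z gives the same grasp; the last joint's range is limited). The gripper opens to 94 mm and grips with 3 to 60 N. Pads are 16 mm wide; open, the fingers measure 119 mm over their backs; the gripper's body (75 mm by 177 mm) begins 78 mm behind the grasp point.
Start: joints at [-1.515, 0.245, 1.558, -0, 1.339, -0.174], TCP at [0.148, -0.633, 0.405] pointing down, gripper open.
Joint ranges: [-3.13, 3.13], [-1.02, 2.26], [0.13, 2.54], [-0.95, 4.09], [0.21, 2.88], [-2.74, 2.74]. Speed limits (rad/s): [2.57, 2.57, 3.14, 3.14, 3.14, 3.14].

INTERFACE

Orientations are given as [roll, pitch, yaw] about the fixed x, y, z axes, in that order (R = Rz(yaw) Ry(pitch) Rx(roll)).
In Python, from cell import env, get_image, get_calibration gives the robot as it stands. The module is installed in compiled form; this text tells all that it offers.
- The arm moves only by the tool carry_out, never from a script. Its argument "increments" is a list of rows, each an object with "delta_pos": the shift along the tool's x, y, z in m, a list of three; "turn": the turn about the tool's z in rad. In form: [{"delta_pos": [tx, ty, tz], "turn": turn}, ...]. A call has 1 to 20 rows; each row is the pose to reach, as a shift and turn from the pose commanded when the call began, along the tool's axes at that moment; what a row does not reach only later rows make up. A row lasts 1/8 s, in which the tool goes at most 62.5 mm and 10.7 degrees, less where a joint would pass 70% of its speed; a pose out of reach is approached as far as the arm can. A call with a gripper value outside its range is refused whole. "claw" is the closure in counts, from 0 (fully open) to 255 (shut), set as the call begins (left out, the last holds). The fingers move at their own pace and stop on an object; the grip force is fixed at half the most. Time passes only in rows, so rows that repeat a pose let the fingers close. It gives the time, the measured TCP pose, the force, the opening and the grip force at its end, in the units of the state.
- env.read_state(): the state, without advancing time (a new reading comes with each control period).
- get_image(name): name is "scene" or "top"; returns the picture (400x640x3 uint8, red, green, blue); there is no depth.
- get_calibration(name): a dict with "fovy" (degrees; the focal length in pixels is half the picture's height over the tangent of half this angle, whatever the lens; pixels are square), "cx", "cy" (the principal point, pixels), "pose" (4x4, takes a point from camera to world coordinates). Camera axes: x right, y up, looking along -z (the intrinsics and any distortion apply to the point x, -y, -z); pixel columns grow to the right and rows downward; lengths in m; the calibration is good to about 2 mm. A picture is of the moment at which its call begins. get_calibration takes no time and is no camera call.
- env.job_done(): hands the job in; it is judged then, once.
The state is a dict: "time_s": time; "joint_pos": joint angles; "qd": joint speeds; "effort": joint torques, N m; "ee_pos": TCP position; "orientation": TCP orientation; "contact_force": force on the tool from outside, world axes, zero at the start; "moment": the same for the moment, N m; "gripper_width": finger opening in m; "finger_force": force on a finger pad.
Only numpy, scipy, OpenCV 4.12 (cv2) and the standard library are available. Lean on these libraries where they do the work, as an engineer would, in place of code of your own. Each camera call takes 0.05 s, during which the arm holds its last target. There are 200 camera calls.

## Working session

There is one attempt and no reset: what is moved stays moved. The work goes in short steps, Python scripts to look and compute and a tool call to move; the robot and the scene stay as the last step left them, time stands still between calls to the robot, and variables do not carry over. Pictures are saved under pics/ and viewed, at most 10 in all, crops included, and the job is handed in when it is done.

Besides the shell and the picture viewer there is one more tool, called after "Emit:" by a JSON object that holds its "name" and its "arguments". carry_out: Moves the arm, as the interface text tells. Its arguments: {"type":"object","properties":{"increments":{"type":"array","items":{"type":"object","properties":{"delta_pos":{"type":"array","items":{"type":"number"}},"turn":{"type":"number"}}}},"claw":{"type":"number"}},"required":["increments"]}

```bash
mkdir -p pics; python3 - <<'E'
from cell import env,get_image,get_calibration
import cv2
for n in("scene","top"):
    im=get_image(n);cv2.imwrite(f"pics/{n}0.png",cv2.cvtColor(im,cv2.COLOR_RGB2BGR));print(n,get_calibration(n))
print(env.read_state(),env.grip_point_offset)
E
```

```text
scene {'fovy': 45.40806330909574, 'cx': 318.72579643736, 'cy': 196.27405515607504, 'pose': array([[-0.25582089, -0.56097794,  0.78731152,  1.82314822],
       [ 0.96662653, -0.13685807,  0.21657107,  0.35004234],
       [-0.01374165,  0.8164396 ,  0.57726731,  1.02842189],
       [ 0.        ,  0.        ,  0.        ,  1.        ]])}
top {'fovy': 43.92019063610555, 'cx': 329.3602704176025, 'cy': 203.73035398565625, 'pose': array([[ 0.01309498,  0.99812047, -0.05986693,  0.43502054],
       [-0.99991221,  0.01295035, -0.00280321,  0.0129522 ],
       [-0.00202264,  0.05989838,  0.99820243,  1.63682375],
       [ 0.        ,  0.        ,  0.        ,  1.        ]])}
{'time_s': 0.1, 'joint_pos': array([-1.51510762e+00,  2.45734908e-01,  1.55884852e+00, -9.04228138e-06,
        1.33871126e+00, -1.74085562e-01]), 'qd': array([-0.00079548, -0.00251036, -0.00023043, -0.00095394, -0.00055665,
       -0.00095564]), 'effort': array([-9.75012663e-04, -4.16912305e+01, -3.15526021e+01,  6.86057797e-02,
        3.09589645e-02, -5.19023229e-05]), 'ee_pos': array([ 0.14804582, -0.63271774,  0.40368467]), 'orientation': array([-3.13991482e+00, -2.86141156e-04,  2.29776121e-01]), 'contact_force': array([0.36589824, 0.73986639, 0.5502645 ]), 'moment': array([ 0.04057884, -0.00911283, -0.04942793]), 'finger_force': 0.0, 'gripper_width': 0.09421154492161929} 0.1804
```

View pics/scene0.png

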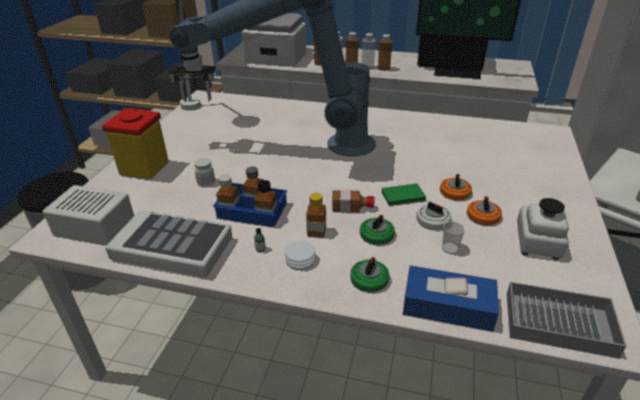

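View pics/top0.png

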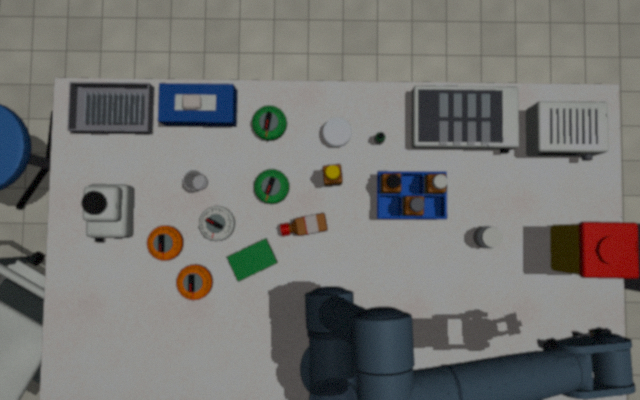

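```bash
cat > h.py <<'E'
import numpy as np,cv2
from cell import env,get_image,get_calibration
def cam(n):
    c=get_calibration(n);return 200/np.tan(np.radians(c['fovy'])/2),c['cx'],c['cy'],c['pose']
def proj(n,P):
    f,cx,cy,T=cam(n);p=(np.atleast_2d(P)-T[:3,3])@T[:3,:3];return np.c_[cx+f*p[:,0]/-p[:,2],cy+f*-p[:,1]/-p[:,2]]
def back(n,uv,z):
    f,cx,cy,T=cam(n);uv=np.atleast_2d(uv);d=np.c_[(uv[:,0]-cx)/f,-(uv[:,1]-cy)/f,-np.ones(len(uv))]@T[:3,:3].T
    return T[:3,3]+d*((z-T[2,3])/d[:,2])[:,None]
def grab(n,name=None):
    im=cv2.cvtColor(get_image(n),cv2.COLOR_RGB2BGR)
    if name: cv2.imwrite(f'pics/{name}.png',im)
    return im
def crop(im,x0,y0,x1,y1,k,name):
    cv2.imwrite(f'pics/{name}.png',cv2.resize(im[y0:y1,x0:x1],None,fx=k,fy=k,interpolation=cv2.INTER_CUBIC))
def go(p,yaw,grip=True):
    """tool-frame shift and turn to bring grasp point (or TCP) to p, yaw"""
    s=env.read_state();y0=s['orientation'][2];d=np.array(p)+[0,0,env.grip_point_offset if grip else 0]-s['ee_pos']
    c,sn=np.cos(y0),np.sin(y0)
    t=[c*d[0]+sn*d[1],sn*d[0]-c*d[1],-d[2]]
    print('delta',np.round(t,4),'turn',round(-((yaw-y0+np.pi)%(2*np.pi)-np.pi),4))
E
python3 - <<'E'
from h import *
im=cv2.imread('pics/top0.png')
crop(im,180,150,460,260,2.8,'c1')
for nm,uv,z in [('timer',(216,223),.04),('yellow',(332.5,171),.15),('redcap',(285,229),.04),('redbase',(326,223),.04),('carrier',(412,196),.03),('beaker',(195,181),.04)]:print(nm,back('top',uv,z)[0].round(3))
E
```

```text
timer [0.464 0.382 0.04 ]
yellow [0.623 0.009 0.15 ]
redcap [0.448 0.159 0.04 ]
redbase [0.469 0.027 0.04 ]
carrier [ 0.56  -0.251  0.03 ]
beaker [0.599 0.453 0.04 ]
```

View pics/c1.png

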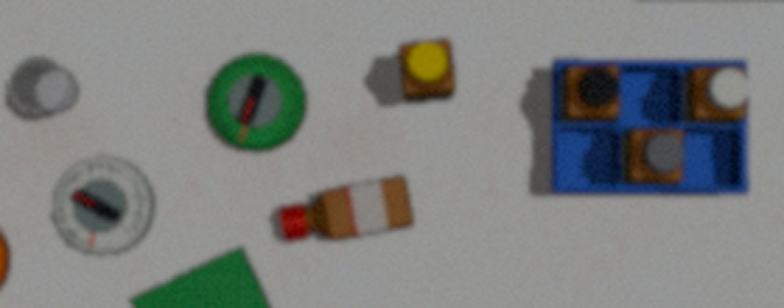

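```bash
cat > fit.py <<'E'
from h import *
from scipy.optimize import minimize
K=6
def box(x0,x1,y0,y1,z0,z1): return np.array([[x,y,z] for x in(x0,x1) for y in(y0,y1) for z in(z0,z1)])
def cyl(r,z0,z1):
    a=np.linspace(0,2*np.pi,24,endpoint=False);return np.vstack([np.c_[r*np.cos(a),r*np.sin(a),a*0+z] for z in(z0,z1)])
BOT=[box(-.03,.03,-.03,.03,0,.1),np.vstack([box(-.03,.03,-.03,.03,.1,.1),cyl(.016,.114,.114)]),cyl(.016,.11,.125),cyl(.021,.122,.15)]
CAR=[box(-.072,.072,-.107,.107,0,.062)]
def place(P,x,y,yaw,lie):
    if lie: P=np.c_[P[:,2],P[:,1],-P[:,0]+.03]  # axis -> +x
    c,s=np.cos(yaw),np.sin(yaw);return np.c_[c*P[:,0]-s*P[:,1]+x,s*P[:,0]+c*P[:,1]+y,P[:,2]]
def fit(n,mask,roi,parts,p0,lie=False,z=0):
    x0,y0,x1,y1=roi
    m=cv2.GaussianBlur(cv2.resize(mask[y0:y1,x0:x1].astype(np.float32),None,fx=K,fy=K,interpolation=cv2.INTER_CUBIC),(0,0),3)
    def cost(p):
        r=np.zeros(m.shape,np.float32)
        for P in parts:
            Q=place(P,p[0],p[1],p[2],lie)+[0,0,z]
            q=((proj(n,Q)-[x0,y0]+.5)*K-.5).astype(np.float32)
            cv2.fillConvexPoly(r,np.round(cv2.convexHull(q)*16).astype(np.int32),1,cv2.LINE_AA,4)
        r=cv2.GaussianBlur(r,(0,0),3);return float(((r-m)**2).mean())*1e3
    best=None
    for dy in(-.15,0,.15):
        s=np.array([p0[0],p0[1],p0[2]+dy])
        o=minimize(cost,s,method='Nelder-Mead',options=dict(initial_simplex=s+np.vstack([[0,0,0],np.diag([.01,.01,.1])]),xatol=1e-4,fatol=1e-4))
        if best is None or o.fun<best.fun:best=o
    return best.x.round(4),round(best.fun,2)
def sat(im,t): # soft saturation mask
    h=cv2.cvtColor(im,cv2.COLOR_BGR2HSV);return (h[...,1]>t)
E
python3 - <<'E'
from fit import *
for n in('top','scene'):
    im=cv2.imread(f'pics/{n}0.png');h=cv2.cvtColor(im,cv2.COLOR_BGR2HSV);S=h[...,1]
    amber=((h[...,0]<32)|(h[...,0]>165))&(S>110)
    close=lambda m,k:cv2.morphologyEx(m.astype(np.uint8),cv2.MORPH_CLOSE,np.ones((k,k)))
    roi=dict(top=((368,162,456,228),(270,200,340,248),(312,155,352,194)),scene=((205,160,295,230),(326,182,380,220),(298,186,332,242)))[n]
    blue=(h[...,0]>100)&(h[...,0]<130)&(S>110)
    b=close(blue,25) if n=='top' else close(blue,15)
    print(n,'carrier',fit(n,b,roi[0],CAR,(.56,-.25,0)))
    print('red',fit(n,close(amber,11),roi[1],BOT,(.469,.027,1.75),True))
    print('yel',fit(n,close(amber,7),roi[2],BOT,(.6,.01,0.1)))
im=cv2.imread('pics/top0.png');h=cv2.cvtColor(im,cv2.COLOR_BGR2HSV)
r=(slice(203,243),slice(196,236));H=h[r]
red=((H[...,0]<12)|(H[...,0]>168))&(H[...,1]>70);dark=(H[...,2]<75)&~red
for nm,m in(('red',red),('dark',dark)):
    ys,xs=np.nonzero(m);print(nm,list(zip(xs+196,ys+203)))
E
```

```text
top carrier (array([ 0.5619, -0.245 ,  0.0136]), np.float64(6.47))
red (array([0.4734, 0.0284, 1.768 ]), np.float64(82.15))
yel (array([0.6231, 0.0108, 0.1283]), np.float64(39.03))
scene carrier (array([ 0.5593, -0.2459,  0.0183]), np.float64(149.95))Traceback (most recent call last):
  File "<stdin>", line 10, in <module>
  File "fit.py", line 25, in fit
    o=minimize(cost,s,method='Nelder-Mead',options=dict(initial_simplex=s+np.vstack([[0,0,0],np.diag([.01,.01,.1])]),xatol=1e-4,fatol=1e-4))
    res = _minimize_neldermead(fun, x0, args, callback, bounds=bounds,
                               **options)
    fxr = func(xr)
    fx = function(np.copy(x), *(wrapper_args + args))
  File "fit.py", line 19, in cost
    q=((proj(n,Q)-[x0,y0]+.5)*K-.5).astype(np.float32)
        ~~~~^^^^^
  File "h.py", line 6, in proj
    f,cx,cy,T=cam(n);p=(np.atleast_2d(P)-T[:3,3])@T[:3,:3];return np.c_[cx+f*p[:,0]/-p[:,2],cy+f*-p[:,1]/-p[:,2]]
              ~~~^^^
  File "h.py", line 4, in cam
    c=get_calibration(n);return 200/np.tan(np.radians(c['fovy'])/2),c['cx'],c['cy'],c['pose']
ValueError: time passes only in moves, steps and waits
```

```bash
sed -i 's/^def cam(n):/from functools import lru_cache\n@lru_cache\ndef cam(n):/' h.py
cat > run1.py <<'E'
from fit import *
for n in('top','scene'):
    im=cv2.imread(f'pics/{n}0.png');h=cv2.cvtColor(im,cv2.COLOR_BGR2HSV);S=h[...,1]
    amber=((h[...,0]<34)|(h[...,0]>165))&(S>85)
    close=lambda m,k:cv2.morphologyEx(m.astype(np.uint8),cv2.MORPH_CLOSE,np.ones((k,k)))
    roi=dict(top=((368,162,456,228),(270,200,340,248),(312,155,352,194)),scene=((205,160,295,230),(326,182,380,220),(298,186,332,242)))[n]
    R=[]
    for k,(c,parts,p0,lie) in enumerate([(13,BOT,(.469,.027,1.75),True),(5,BOT,(.6,.01,0.1),False)]):
        m=close(amber,c); p,f=fit(n,m,roi[k+1],parts,p0,lie);R.append((p,lie));print(n,p,f)
    big=cv2.resize(im,None,fx=4,fy=4,interpolation=cv2.INTER_CUBIC)
    for p,lie in R:
        for P in BOT: cv2.polylines(big,[cv2.convexHull(((proj(n,place(P,*p,lie))+.5)*4-.5).astype(np.int32))],True,(0,255,0))
    if n=='top':
        p=(.5619,-.245,.0136)
        for zz in(0,.062): cv2.polylines(big,[cv2.convexHull(((proj(n,place(box(-.072,.072,-.107,.107,zz,zz),*p,0))+.5)*4-.5).astype(np.int32))],True,(0,255,255))
        big[:]=big; A=big[620:1000,1060:1840]
    else: B=big[720:980,1180:1540]
cv2.imwrite('pics/ov.png',np.vstack([A,np.pad(B[:220],((0,0),(0,780-360),(0,0)))]))
im=cv2.imread('pics/top0.png');h=cv2.cvtColor(im,cv2.COLOR_BGR2HSV)
r=(slice(203,243),slice(196,236));H=h[r]
red=((H[...,0]<12)|(H[...,0]>168))&(H[...,1]>70);dark=(H[...,2]<75)&~red
for nm,m in(('red',red),('dark',dark)):
    ys,xs=np.nonzero(m);print(nm,[(int(a),int(b)) for a,b in zip(xs+196,ys+203)])
E
python3 run1.py
```

```text
top [0.4739 0.0285 1.7684] 24.27
top [0.623  0.0108 0.1058] 31.7
scene [0.4679 0.015  1.6616] 69.61
scene [0.6185 0.0075 0.2533] 107.32
red [(206, 219), (207, 219), (208, 219), (209, 219), (210, 219), (206, 220), (207, 220), (208, 220), (209, 220), (210, 220), (211, 220), (207, 221), (208, 221), (209, 221), (210, 221), (211, 221), (212, 221), (213, 221), (209, 222), (210, 222), (211, 222), (212, 222), (213, 222), (214, 222), (210, 223), (211, 223), (212, 223), (213, 223), (214, 223), (213, 224)]
dark [(208, 218), (209, 218), (210, 218), (211, 218), (211, 219), (212, 219), (213, 219), (212, 220), (213, 220), (214, 220), (215, 220), (206, 221), (214, 221), (215, 221), (216, 221), (217, 221), (207, 222), (208, 222), (215, 222), (216, 222), (217, 222), (218, 222), (208, 223), (209, 223), (215, 223), (216, 223), (217, 223), (218, 223), (219, 223), (220, 223), (209, 224), (210, 224), (211, 224), (212, 224), (214, 224), (215, 224), (216, 224), (217, 224), (218, 224), (219, 224), (220, 224), (221, 224), (222, 224), (211, 225), (212, 225), (213, 225), (214, 225), (215, 225), (216, 225), (217, 225), (218, 225), (219, 225), (220, 225), (221, 225), (222, 225), (223, 225), (213, 226), (214, 226), (215, 226), (216, 226), (217, 226), (218, 226), (219, 226), (220, 226), (221, 226), (222, 226), (214, 227), (215, 227), (216, 227), (217, 227), (218, 227), (219, 227), (220, 227), (221, 227), (222, 227), (216, 228), (217, 228), (218, 228), (219, 228), (220, 228), (221, 228), (222, 228), (219, 229), (220, 229)]
```

View pics/ov.png

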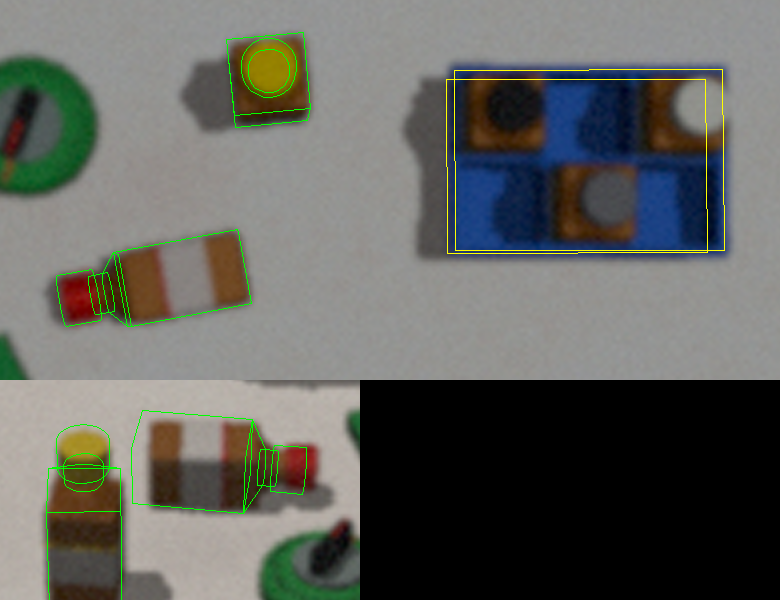

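Candidates: timer: white at (216,223), decoys green (271,187)/(269,123), orange (165,242)/(194,281); white is meant. Lying bottle with red cap at (286,229), upright yellow at (333,174); the amber bottles in the carrier are stored ones. The crops confirm this.

```bash
python3 -c "
from h import *
go((.447,.165,.215),1.768);go((.447,.165,.03),1.768)
f=.068
for n,uv in(('redtip',(206.5,219.7)),('far',(222.5,226.5))):print(n,back('top',uv,f)[0].round(4))
im=cv2.imread('pics/top0.png');h=cv2.cvtColor(im,cv2.COLOR_BGR2HSV)[228:242,205:222]
m=((h[...,0]<12)|(h[...,0]>165))&(h[...,1]>40);ys,xs=np.nonzero(m);print('mark',back('top',(xs.mean()+205,ys.mean()+228),.035)[0].round(4),m.sum())
h=cv2.cvtColor(im,cv2.COLOR_BGR2HSV)[218:240,275:300]
m=((h[...,0]<8)|(h[...,0]>172))&(h[...,1]>150);ys,xs=np.nonzero(m);print('cap',back('top',(xs.mean()+275,ys.mean()+218),.045)[0].round(4))
"
```

```text
delta [ 0.4728 -0.7087  0.0083] turn -1.5382
delta [ 0.4728 -0.7087  0.1933] turn -1.5382
redtip [0.4735 0.4054 0.068 ]
far [0.4526 0.3542 0.068 ]
mark [0.4249 0.3939 0.035 ] 11
cap [0.4473 0.1593 0.045 ]
```

Emit:
{"name": "carry_out", "arguments": {"increments": [{"delta_pos": [0.473, -0.709, 0.008], "turn": -1.538}, {"delta_pos": [0.473, -0.709, 0.008], "turn": -1.538}, {"delta_pos": [0.473, -0.709, 0.008], "turn": -1.538}, {"delta_pos": [0.473, -0.709, 0.008], "turn": -1.538}, {"delta_pos": [0.473, -0.709, 0.008], "turn": -1.538}, {"delta_pos": [0.473, -0.709, 0.008], "turn": -1.538}, {"delta_pos": [0.473, -0.709, 0.008], "turn": -1.538}, {"delta_pos": [0.473, -0.709, 0.008], "turn": -1.538}, {"delta_pos": [0.473, -0.709, 0.008], "turn": -1.538}, {"delta_pos": [0.473, -0.709, 0.008], "turn": -1.538}, {"delta_pos": [0.473, -0.709, 0.008], "turn": -1.538}, {"delta_pos": [0.473, -0.709, 0.008], "turn": -1.538}, {"delta_pos": [0.473, -0.709, 0.008], "turn": -1.538}, {"delta_pos": [0.473, -0.709, 0.008], "turn": -1.538}, {"delta_pos": [0.473, -0.709, 0.008], "turn": -1.538}, {"delta_pos": [0.473, -0.709, 0.008], "turn": -1.538}]}}

```text
time_s: 2.1
ee_pos: [0.4469, 0.1648, 0.3962]
orientation: [-3.141, 0.0, 1.768]
contact_force: [-0.7, -0.5, 0.2]
gripper_width: 0.0942
finger_force: 0.0
```

```bash
python3 -c "
from h import *
go((.447,.165,.031),1.768)
im=grab('scene');crop(im,300,100,500,250,3.5,'c2')
"
```

```text
delta [1.000e-04 2.000e-04 1.848e-01] turn -0.0002
```

View pics/c2.png

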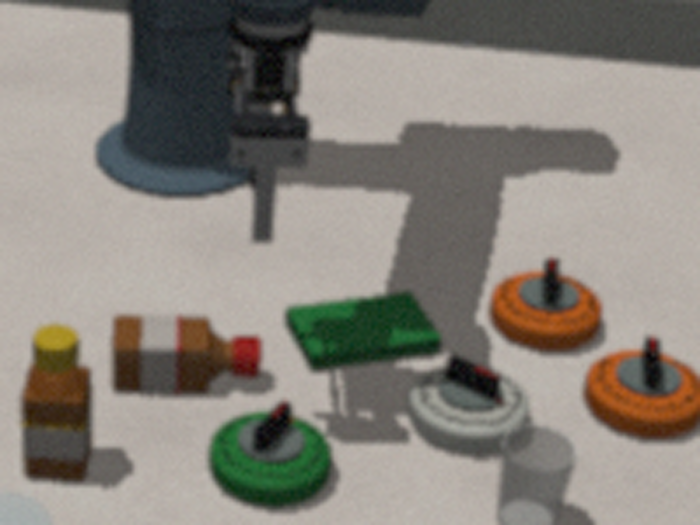

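Emit:
{"name": "carry_out", "arguments": {"increments": [{"delta_pos": [0, 0, 0.05], "turn": 0}, {"delta_pos": [0, 0, 0.1], "turn": 0}, {"delta_pos": [0, 0, 0.145], "turn": 0}, {"delta_pos": [0, 0, 0.17], "turn": 0}, {"delta_pos": [0, 0, 0.185], "turn": 0}, {"delta_pos": [0, 0, 0.185], "turn": 0}, {"delta_pos": [0, 0, 0.185], "turn": 0}]}}

```text
time_s: 3.02
ee_pos: [0.4478, 0.165, 0.2129]
orientation: [3.139, 0.0, 1.767]
contact_force: [-1.0, -0.4, -1.1]
gripper_width: 0.094
finger_force: 0.0
```

Emit:
{"name": "carry_out", "arguments": {"increments": [{"delta_pos": [0, 0, 0], "turn": 0}, {"delta_pos": [0, 0, 0], "turn": 0}, {"delta_pos": [0, 0, 0], "turn": 0}, {"delta_pos": [0, 0, 0], "turn": 0}, {"delta_pos": [0, 0, 0], "turn": 0}, {"delta_pos": [0, 0, 0], "turn": 0}], "claw": 144}}

```text
time_s: 3.78
ee_pos: [0.4471, 0.1652, 0.2116]
orientation: [3.142, -0.0, 1.768]
contact_force: [1.2, -0.8, -0.0]
gripper_width: 0.0418
finger_force: 16.6
```

Emit:
{"name": "carry_out", "arguments": {"increments": [{"delta_pos": [-0.003, 0, -0.013], "turn": 0}, {"delta_pos": [-0.007, 0, -0.025], "turn": 0}, {"delta_pos": [-0.0125, 0, -0.037], "turn": 0}, {"delta_pos": [-0.0185, 0, -0.048], "turn": 0}, {"delta_pos": [-0.0255, 0, -0.058], "turn": 0}, {"delta_pos": [-0.0335, 0, -0.0675], "turn": 0}, {"delta_pos": [-0.0425, 0, -0.0765], "turn": 0}, {"delta_pos": [-0.052, 0, -0.0845], "turn": 0}, {"delta_pos": [-0.062, 0, -0.0915], "turn": 0}, {"delta_pos": [-0.0725, 0, -0.098], "turn": 0}, {"delta_pos": [-0.084, 0, -0.103], "turn": 0}, {"delta_pos": [-0.0955, 0, -0.1075], "turn": 0}, {"delta_pos": [-0.1075, 0, -0.111], "turn": 0}, {"delta_pos": [-0.12, 0, -0.113], "turn": 0}, {"delta_pos": [-0.132, 0, -0.114], "turn": 0}, {"delta_pos": [-0.144, 0, -0.114], "turn": 0}]}}

```text
time_s: 5.78
ee_pos: [0.4754, 0.0231, 0.3256]
orientation: [-3.142, -0.0, 1.768]
contact_force: [-0.9, 0.4, -1.2]
gripper_width: 0.0416
finger_force: 24.0
```

```bash
python3 -c "
from h import *
im=grab('scene');crop(im,280,100,420,250,4,'c3')
"
```

```text
(no output)
```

View pics/c3.png

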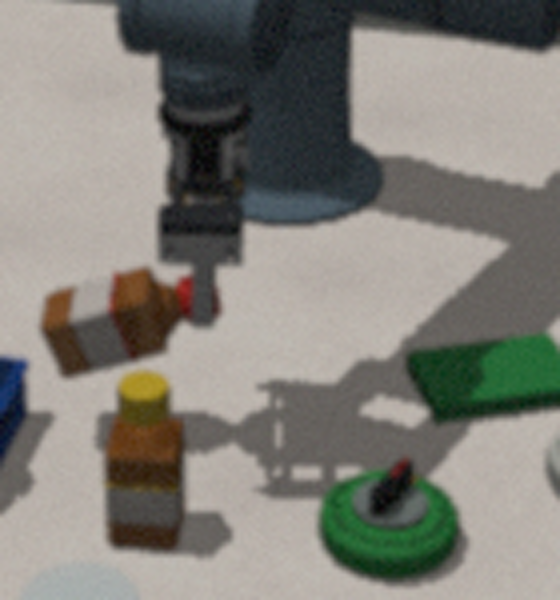

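Emit:
{"name": "carry_out", "arguments": {"increments": [{"delta_pos": [0.05, 0, 0], "turn": 0}, {"delta_pos": [0.1, 0, 0.01], "turn": 0}, {"delta_pos": [0.12, 0, 0.04], "turn": 0}, {"delta_pos": [0.12, 0, 0.065], "turn": 0}, {"delta_pos": [0.12, 0, 0.078], "turn": 0}, {"delta_pos": [0.12, 0, 0.078], "turn": 0}, {"delta_pos": [0.12, 0, 0.078], "turn": 0}], "claw": 143}}

```text
time_s: 6.7
ee_pos: [0.4522, 0.1412, 0.2483]
orientation: [3.141, 0.0, 1.767]
contact_force: [-0.9, -0.7, -1.1]
gripper_width: 0.0417
finger_force: 10.8
```

Emit:
{"name": "carry_out", "arguments": {"increments": [{"delta_pos": [0, 0, 0], "turn": 0}, {"delta_pos": [0, 0, 0], "turn": 0}], "claw": 142}}

```text
time_s: 6.95
ee_pos: [0.4521, 0.1415, 0.2482]
orientation: [3.141, 0.0, 1.768]
contact_force: [0.1, -0.8, -0.5]
gripper_width: 0.0417
finger_force: 4.4
```

Emit:
{"name": "carry_out", "arguments": {"increments": [{"delta_pos": [-0.006, 0, -0.009], "turn": 0}, {"delta_pos": [-0.012, 0, -0.018], "turn": 0}, {"delta_pos": [-0.02, 0, -0.027], "turn": 0}, {"delta_pos": [-0.0285, 0, -0.036], "turn": 0}, {"delta_pos": [-0.038, 0, -0.0445], "turn": 0}, {"delta_pos": [-0.048, 0, -0.0515], "turn": 0}, {"delta_pos": [-0.048, 0, -0.0515], "turn": 0}]}}

```text
time_s: 7.82
ee_pos: [0.4616, 0.0939, 0.2999]
orientation: [3.14, -0.0, 1.766]
contact_force: [1.1, 1.1, 0.3]
gripper_width: 0.0419
finger_force: 4.8
```

```bash
cat > tilt.py <<'E'
from fit import *
def tilt(n='top',yaw=1.768,a=.139):
    im=grab(n);s=env.read_state();g=s['ee_pos']-[0,0,.1804]
    h=cv2.cvtColor(im,cv2.COLOR_BGR2HSV);m=(((h[...,0]<28))&(h[...,1]>85)).astype(np.uint8)
    m=cv2.morphologyEx(m,cv2.MORPH_CLOSE,np.ones((11,11)))
    u=np.array([np.cos(yaw),np.sin(yaw),0]);v=np.array([-u[1],u[0],0]);w=np.array([0,0,1.])
    out=[]
    for t in range(0,116,3):
        c,sn=np.cos(np.radians(t)),np.sin(np.radians(t));ax=c*u+sn*w;nn=-sn*u+c*w
        r=np.zeros(m.shape,np.uint8)
        for P in BOT[:2]:
            Q=g+np.outer(P[:,2]-a,ax)+np.outer(P[:,0],nn)+np.outer(P[:,1],v)
            cv2.fillConvexPoly(r,cv2.convexHull(np.round(proj(n,Q)).astype(np.int32)),1)
        x,y=proj(n,g)[0].astype(int);R=(slice(y-60,y+60),slice(x-60,x+60))
        R=(slice(max(0,y-45),y+45),slice(max(0,x-45),x+45))
        out.append(((r[R]&m[R]).sum()/(r[R]).sum(),t))
    return sorted(out)[-3:]
if __name__=='__main__':
    print(tilt('scene'),tilt('top'))
    s=env.read_state();print(s['finger_force'],s['gripper_width'],s['contact_force'].round(1))
E
python3 tilt.py
```

```text
[(np.float64(0.7559055118110236), 45), (np.float64(0.7686274509803922), 51), (np.float64(0.7846763540290621), 48)] [(np.float64(0.09732016925246827), 54), (np.float64(0.10087719298245613), 57), (np.float64(0.10087719298245613), 60)]
4.816450327634811 0.04214555477376707 [0.  1.  0.7]
```

Emit:
{"name": "carry_out", "arguments": {"increments": [{"delta_pos": [-0.011, 0, -0.0065], "turn": 0}, {"delta_pos": [-0.022, 0, -0.012], "turn": 0}, {"delta_pos": [-0.034, 0, -0.016], "turn": 0}, {"delta_pos": [-0.046, 0, -0.0195], "turn": 0}, {"delta_pos": [-0.058, 0, -0.0215], "turn": 0}, {"delta_pos": [-0.07, 0, -0.0225], "turn": 0}, {"delta_pos": [-0.082, 0, -0.0225], "turn": 0}, {"delta_pos": [-0.09, 0, -0.022], "turn": 0}, {"delta_pos": [-0.09, 0, -0.022], "turn": 0}]}}

```text
time_s: 9.05
ee_pos: [0.4789, 0.0058, 0.321]
orientation: [-3.141, -0.0, 1.767]
contact_force: [-0.1, 0.6, -1.7]
gripper_width: 0.0419
finger_force: 6.1
```

```bash
python3 tilt.py
```

```text
[(np.float64(0.860128617363344), 84), (np.float64(0.8730650154798761), 81), (np.float64(0.8773291925465838), 78)] [(np.float64(0.0), 108), (np.float64(0.0), 111), (np.float64(0.0), 114)]
6.156192719936371 0.04198880225130082 [-0.4  0.9 -1.5]
```

Emit:
{"name": "carry_out", "arguments": {"increments": [{"delta_pos": [-0.006, 0, 0], "turn": 0}, {"delta_pos": [-0.012, 0, 0.0005], "turn": 0}, {"delta_pos": [-0.016, 0, 0.001], "turn": 0}, {"delta_pos": [-0.018, 0, 0.002], "turn": 0}, {"delta_pos": [-0.018, 0, 0.003], "turn": 0}, {"delta_pos": [-0.018, 0, 0.003], "turn": 0}]}}

```text
time_s: 9.9
ee_pos: [0.4825, -0.0113, 0.3184]
orientation: [3.141, 0.0, 1.768]
contact_force: [-1.1, 0.8, 0.9]
gripper_width: 0.0418
finger_force: 6.1
```

```bash
python3 -c "
from tilt import *
print(tilt('scene'));s=env.read_state();print(s['finger_force'],s['gripper_width'],s['contact_force'].round(1),s['ee_pos'])
im=grab('scene');crop(im,270,110,390,250,4,'c4')"
```

```text
[(np.float64(0.8322981366459627), 81), (np.float64(0.84251968503937), 87), (np.float64(0.8685446009389671), 84)]
6.1484478414058685 0.04208108518131828 [-0.5  0.7  0.2] [ 0.48244872 -0.01130701  0.31843332]
```

View pics/c4.png

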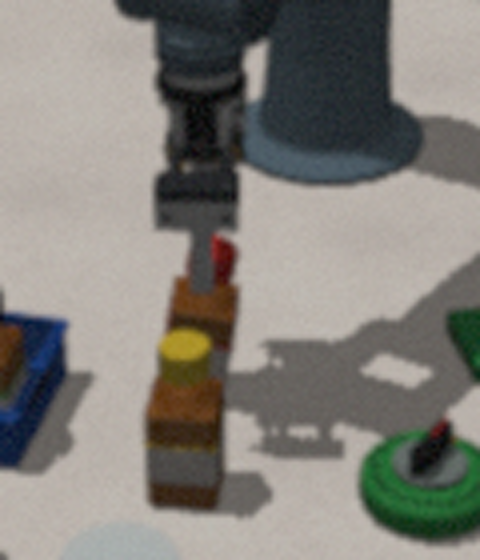

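Emit:
{"name": "carry_out", "arguments": {"increments": [{"delta_pos": [-0.002, 0, 0.001], "turn": 0}, {"delta_pos": [-0.002, 0, 0.001], "turn": 0}], "claw": 140}}

```text
time_s: 10.25
ee_pos: [0.4828, -0.0134, 0.3172]
orientation: [3.141, 0.0, 1.768]
contact_force: [-0.0, 0.5, 0.7]
gripper_width: 0.0422
finger_force: 0.0
```

Emit:
{"name": "carry_out", "arguments": {"increments": [{"delta_pos": [0, 0, 0], "turn": 0}, {"delta_pos": [0, 0, 0], "turn": 0}], "claw": 132}}

```text
time_s: 10.5
ee_pos: [0.4828, -0.0133, 0.3172]
orientation: [3.141, 0.0, 1.768]
contact_force: [0.9, -0.1, -0.2]
gripper_width: 0.0453
finger_force: 0.0
```

Emit:
{"name": "carry_out", "arguments": {"increments": [{"delta_pos": [0, 0, 0], "turn": 0}, {"delta_pos": [0, 0, -0.03], "turn": 0}, {"delta_pos": [0, 0, -0.08], "turn": 0}, {"delta_pos": [0.1, 0.05, -0.08], "turn": 0}, {"delta_pos": [0.1, 0.05, -0.08], "turn": 0}, {"delta_pos": [0.1, 0.05, -0.08], "turn": 0}], "claw": 60}}

```text
time_s: 11.25
ee_pos: [0.5124, 0.0968, 0.3972]
orientation: [3.141, -0.0, 1.772]
contact_force: [-1.2, 0.3, -0.2]
gripper_width: 0.0715
finger_force: 0.0
```

```bash
cat > run2.py <<'E'
from fit import *
import sys
n='top';im=grab(n,sys.argv[1]);h=cv2.cvtColor(im,cv2.COLOR_BGR2HSV)
amber=(((h[...,0]<34)|(h[...,0]>165))&(h[...,1]>85)).astype(np.uint8)
amber=cv2.morphologyEx(amber,cv2.MORPH_CLOSE,np.ones((5,5)))
for p0 in eval(sys.argv[2]):
    c=proj(n,[p0[0],p0[1],.06])[0].astype(int)
    print(fit(n,amber,(c[0]-24,c[1]-24,c[0]+24,c[1]+24),BOT,p0))
    x,y=proj(n,[p0[0],p0[1],.15])[0].astype(int);H=h[y-14:y+14,x-14:x+14]
    m=(((H[...,0]<6)|(H[...,0]>172))|((H[...,0]>22)&(H[...,0]<33)))&(H[...,1]>150);ys,xs=np.nonzero(m);print('cap',m.sum(),back(n,(xs.mean()+x-14,ys.mean()+y-14),.15)[0].round(4))
E
python3 run2.py t1 '[(.483,-.012,.2),(.623,.011,.1)]'; python3 -c "
from h import *
crop(cv2.imread('pics/t1.png'),260,140,460,260,4,'c5')"
```

```text
(array([ 0.484 , -0.024 ,  0.1787]), np.float64(12.62))
cap 155 [ 0.4842 -0.0243  0.15  ]
(array([0.6232, 0.0111, 0.1166]), np.float64(22.26))
cap 163 [0.6206 0.0102 0.15  ]
```

View pics/c5.png

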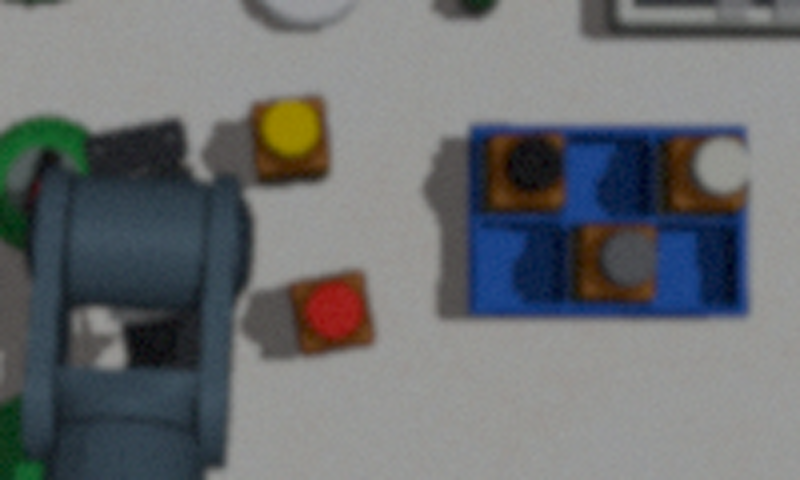

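```bash
python3 - <<'E'
from fit import *
ims=[cv2.imread('pics/%s.png'%k).astype(np.float32) for k in('top0','t1')]
im=np.mean(ims,0);B=im[...,0]-im[...,2]  # blue minus red
bl=B[175:178,385].mean()
print('profiles')
def edge(p):  # outermost half-level crossings, subpixel
    t=45;i=np.nonzero(p>t)[0];a,b=i[0],i[-1]
    return a-(p[a]-t)/(p[a]-p[a-1]), b+(p[b]-t)/(p[b]-p[b+1])
L=[(edge(B[v,365:460])[0]+365,v) for v in range(180,216,3)]
R=[(edge(B[v,365:460])[1]+365,v) for v in range(196,216,2)]
T=[(u,edge(B[160:230,u])[0]+160) for u in list(range(384,388,1))+list(range(402,428,3))]
Bm=[(u,edge(B[160:230,u])[1]+160) for u in range(384,444,4)]
print(B[160:180,410].round(),B[205:222,410].round())
for nm,l,z,ax in(('left y',L,0,1),('right y',R,.062,1),('far x',T,.062,0),('near x',Bm,0,0)):
    P=back('top',l,z);f=np.polyfit(P[:,1-ax],P[:,ax],1);mid=-.245 if ax==0 else .562
    print(nm,np.polyval(f,mid).round(4),'slope',f[0].round(4),'resid',np.std(P[:,ax]-np.polyval(f,P[:,1-ax])).round(4))
E
python3 -c "
from h import *
go((.484,-.024,.235),1.75);go((.484,-.024,.139),1.75)"
```

```text
profiles
[  0.   2.  -1.   0.   0.   2.   1.   2.  -2.  -1.  10.  36.  66.  74.
  64.  67.  88. 104. 102. 107.] [ -2.  -6. -15. -28. -40. -57. -64. -62. -58. -37.  23.  66.  86.  62.
  22.   3.  -2.]
left y -0.1406 slope -0.0268 resid 0.0008
right y -0.3542 slope 0.0054 resid 0.0001
far x 0.6365 slope -0.0109 resid 0.0002
near x 0.4881 slope -0.0119 resid 0.0001
delta [-0.1116 -0.0514 -0.0184] turn 0.0204
delta [-0.1116 -0.0514  0.0776] turn 0.0204
```

Emit:
{"name": "carry_out", "arguments": {"increments": [{"delta_pos": [-0.055, -0.025, -0.018], "turn": 0.02}, {"delta_pos": [-0.1116, -0.0514, -0.018], "turn": 0.02}, {"delta_pos": [-0.1116, -0.0514, -0.01], "turn": 0.02}, {"delta_pos": [-0.1116, -0.0514, 0.03], "turn": 0.02}, {"delta_pos": [-0.1116, -0.0514, 0.065], "turn": 0.02}, {"delta_pos": [-0.1116, -0.0514, 0.0776], "turn": 0.02}, {"delta_pos": [-0.1116, -0.0514, 0.0776], "turn": 0.02}, {"delta_pos": [-0.1116, -0.0514, 0.0776], "turn": 0.02}]}}

```text
time_s: 12.3
ee_pos: [0.4842, -0.025, 0.321]
orientation: [3.139, 0.001, 1.748]
contact_force: [-0.2, 0.5, 1.2]
gripper_width: 0.0716
finger_force: 0.0
```

Emit:
{"name": "carry_out", "arguments": {"increments": [{"delta_pos": [0, 0, 0], "turn": 0}, {"delta_pos": [0, 0, 0], "turn": 0}, {"delta_pos": [0, 0, 0], "turn": 0}, {"delta_pos": [0, 0, 0], "turn": 0}, {"delta_pos": [0, 0, 0], "turn": 0}], "claw": 148}}

```text
time_s: 12.92
ee_pos: [0.4838, -0.025, 0.3198]
orientation: [3.141, 0.0, 1.748]
contact_force: [-0.1, -0.0, 0.7]
gripper_width: 0.0414
finger_force: 30.0
```

```bash
python3 run2.py t2 '[(.484,-.024,.18)]'; python3 -c "
from h import *
s=env.read_state();print(s['ee_pos'],s['orientation'],s['finger_force'],s['gripper_width'])"
```

```text
(array([0.3566, 0.0501, 0.7522]), np.float64(0.0))
cap 0 [nan nan nan]
[ 0.48380356 -0.02498013  0.31981065] [3.14097347e+00 1.67063773e-04 1.74774756e+00] 30.000075101852417 0.041836624512146run2.py:10: RuntimeWarning: Mean of empty slice.
  m=(((H[...,0]<6)|(H[...,0]>172))|((H[...,0]>22)&(H[...,0]<33)))&(H[...,1]>150);ys,xs=np.nonzero(m);print('cap',m.sum(),back(n,(xs.mean()+x-14,ys.mean()+y-14),.15)[0].round(4))
  ret = ret.dtype.type(ret / rcount)
```

```bash
python3 -c "
from h import *
go((.5265,-.1767,.229),1.581);go((.5265,-.1767,.214),1.581)"
```

```text
delta [-0.1569  0.0153 -0.0896] turn 0.1667
delta [-0.1569  0.0153 -0.0746] turn 0.1667
```

Emit:
{"name": "carry_out", "arguments": {"increments": [{"delta_pos": [0, 0, -0.02], "turn": 0}, {"delta_pos": [0, 0, -0.05], "turn": 0}, {"delta_pos": [0, 0, -0.08], "turn": 0}, {"delta_pos": [-0.015, 0.001, -0.09], "turn": 0.017}, {"delta_pos": [-0.045, 0.004, -0.09], "turn": 0.05}, {"delta_pos": [-0.08, 0.008, -0.09], "turn": 0.09}, {"delta_pos": [-0.115, 0.011, -0.09], "turn": 0.13}, {"delta_pos": [-0.14, 0.0135, -0.09], "turn": 0.15}, {"delta_pos": [-0.154, 0.015, -0.09], "turn": 0.165}, {"delta_pos": [-0.157, 0.0153, -0.082], "turn": 0.167}, {"delta_pos": [-0.157, 0.0153, -0.075], "turn": 0.167}, {"delta_pos": [-0.157, 0.0153, -0.0746], "turn": 0.167}, {"delta_pos": [-0.157, 0.0153, -0.0746], "turn": 0.167}]}}

```text
time_s: 14.6
ee_pos: [0.5263, -0.1762, 0.3942]
orientation: [3.142, -0.0, 1.582]
contact_force: [0.3, 0.8, -2.5]
gripper_width: 0.0416
finger_force: 30.0
```

```bash
cat > chk.py <<'E'
from fit import *
import sys
# compare held bottle silhouette against prediction in the scene view (z base as given)
n='scene';tx,ty,zb=map(float,sys.argv[1:4])
im=grab(n,sys.argv[4]);h=cv2.cvtColor(im,cv2.COLOR_BGR2HSV)
am=((h[...,0]<34)&(h[...,1]>85)).astype(np.uint8);am=cv2.morphologyEx(am,cv2.MORPH_CLOSE,np.ones((7,7)))
big=cv2.resize(im,None,fx=5,fy=5,interpolation=cv2.INTER_CUBIC)
def dr(P,col): cv2.polylines(big,[cv2.convexHull(((proj(n,P)+.5)*5-.5).astype(np.int32))],True,col)
for P in BOT: dr(place(P,tx,ty,.012,0)+[0,0,zb],(0,255,0))
for zz in(0,.062): dr(place(box(-.072,.072,-.107,.107,zz,zz),.5623,-.2455,.0118,0),(0,255,255))
c=proj(n,[.55,-.22,.1])[0].astype(int)
cv2.imwrite('pics/%s_o.png'%sys.argv[4],big[(c[1]-55)*5:(c[1]+50)*5,(c[0]-60)*5:(c[0]+60)*5])
s=env.read_state();print(s['ee_pos'].round(4),s['contact_force'].round(1),s['finger_force'],s['orientation'].round(3))
E
python3 chk.py .5265 -.1759 .075 s1
```

```text
[ 0.5264 -0.1763  0.3944] [-0.2 -0.2 -2.2] 29.9994358420372 [3.141 0.    1.582]
```

View pics/s1_o.png

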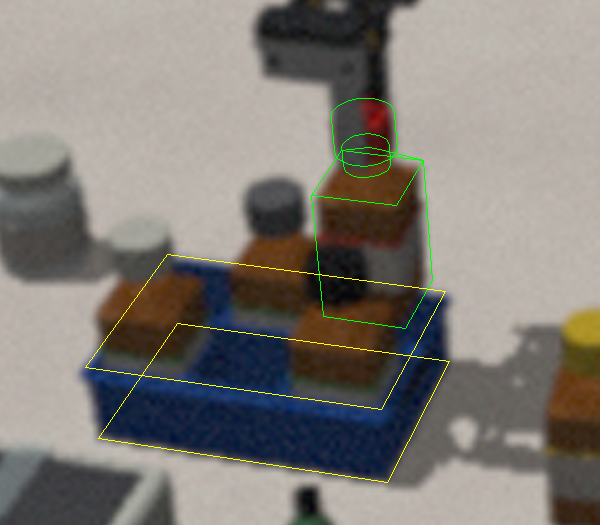

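Emit:
{"name": "carry_out", "arguments": {"increments": [{"delta_pos": [0, 0, 0.006], "turn": 0}, {"delta_pos": [0, 0, 0.011], "turn": 0}, {"delta_pos": [0, 0, 0.014], "turn": 0}, {"delta_pos": [0, 0, 0.017], "turn": 0}, {"delta_pos": [0, 0, 0.02], "turn": 0}, {"delta_pos": [0, 0, 0.023], "turn": 0}, {"delta_pos": [0, 0, 0.026], "turn": 0}]}}

```text
time_s: 15.52
ee_pos: [0.5264, -0.1768, 0.368]
orientation: [3.142, 0.0, 1.581]
contact_force: [-0.9, -0.1, -1.6]
gripper_width: 0.0414
finger_force: 30.0
```

Emit:
{"name": "carry_out", "arguments": {"increments": [{"delta_pos": [0, 0, 0.006], "turn": 0}, {"delta_pos": [0, 0, 0.013], "turn": 0}, {"delta_pos": [0, 0, 0.02], "turn": 0}, {"delta_pos": [0, 0, 0.027], "turn": 0}, {"delta_pos": [0, 0, 0.033], "turn": 0}, {"delta_pos": [0, 0, 0.037], "turn": 0}, {"delta_pos": [0, 0, 0.04], "turn": 0}, {"delta_pos": [0, 0, 0.0415], "turn": 0}, {"delta_pos": [0, 0, 0.0415], "turn": 0}]}}

```text
time_s: 16.65
ee_pos: [0.5264, -0.1768, 0.3267]
orientation: [3.142, 0.0, 1.581]
contact_force: [-0.5, 0.9, -2.4]
gripper_width: 0.0413
finger_force: 30.0
```

Emit:
{"name": "carry_out", "arguments": {"increments": [{"delta_pos": [0, 0, 0.001], "turn": 0}, {"delta_pos": [0, 0, 0.0018], "turn": 0}, {"delta_pos": [0, 0, 0.0022], "turn": 0}, {"delta_pos": [0, 0, 0.0025], "turn": 0}]}}

```text
time_s: 17.15
ee_pos: [0.5265, -0.1769, 0.3248]
orientation: [3.141, 0.0, 1.581]
contact_force: [-1.0, 1.0, 2.7]
gripper_width: 0.0418
finger_force: 30.0
```

Emit:
{"name": "carry_out", "arguments": {"increments": [{"delta_pos": [0, 0, 0], "turn": 0}, {"delta_pos": [0, 0, 0], "turn": 0}], "claw": 136}}

```text
time_s: 17.4
ee_pos: [0.5264, -0.1769, 0.3243]
orientation: [3.141, 0.0, 1.581]
contact_force: [0.6, 1.3, 0.6]
gripper_width: 0.0441
finger_force: 0.0
```

Emit:
{"name": "carry_out", "arguments": {"increments": [{"delta_pos": [0, 0, 0], "turn": 0}, {"delta_pos": [0, 0, 0], "turn": 0}, {"delta_pos": [0, 0, -0.015], "turn": 0}, {"delta_pos": [0, 0, -0.05], "turn": 0}, {"delta_pos": [0, 0, -0.09], "turn": 0}, {"delta_pos": [0, 0, -0.09], "turn": 0}], "claw": 92}}

```text
time_s: 18.15
ee_pos: [0.5271, -0.1771, 0.4193]
orientation: [3.134, 0.004, 1.581]
contact_force: [-0.5, -0.1, -0.5]
gripper_width: 0.0602
finger_force: 0.0
```

```bash
python3 -c "
from h import *
s=env.read_state();print(s['gripper_width'])
go((.622,.0105,.235),1.684);go((.622,.0105,.139),1.684)"; python3 run2.py t3 '[(.5265,-.176,.01),(.623,.011,.1)]'
```

```text
0.06019922444950163
delta [0.1867 0.0968 0.0039] turn -0.1032
delta [0.1867 0.0968 0.0999] turn -0.1032
(array([ 0.5049, -0.1593,  0.2467]), np.float64(163.04))
cap 29 [ 0.5181 -0.1674  0.15  ]
(array([0.6229, 0.0111, 0.1178]), np.float64(21.38))
cap 165 [0.6207 0.01   0.15  ]
```

Emit:
{"name": "carry_out", "arguments": {"increments": [{"delta_pos": [0.06, 0.03, 0], "turn": -0.03}, {"delta_pos": [0.115, 0.06, 0], "turn": -0.07}, {"delta_pos": [0.16, 0.083, 0], "turn": -0.103}, {"delta_pos": [0.187, 0.097, 0], "turn": -0.103}, {"delta_pos": [0.187, 0.097, 0.01], "turn": -0.103}, {"delta_pos": [0.187, 0.097, 0.045], "turn": -0.103}, {"delta_pos": [0.187, 0.097, 0.075], "turn": -0.103}, {"delta_pos": [0.187, 0.097, 0.092], "turn": -0.103}, {"delta_pos": [0.187, 0.097, 0.095], "turn": -0.103}, {"delta_pos": [0.187, 0.097, 0.095], "turn": -0.103}, {"delta_pos": [0.187, 0.097, 0.095], "turn": -0.103}]}}

```text
time_s: 19.58
ee_pos: [0.6219, 0.011, 0.3206]
orientation: [3.139, 0.001, 1.684]
contact_force: [-0.3, -0.0, 0.4]
gripper_width: 0.06
finger_force: 0.0
```

```bash
python3 -c "
from h import *
go((.622,.0105,.139),1.684)"
```

```text
delta [-0.0005  0.      0.0012] turn -0.0002
```

Emit:
{"name": "carry_out", "arguments": {"increments": [{"delta_pos": [0, 0, 0], "turn": 0}, {"delta_pos": [0, 0, 0], "turn": 0}, {"delta_pos": [0, 0, 0], "turn": 0}, {"delta_pos": [0, 0, 0], "turn": 0}], "claw": 148}}

```text
time_s: 20.08
ee_pos: [0.6217, 0.0112, 0.3196]
orientation: [3.14, 0.0, 1.684]
contact_force: [1.1, -0.2, 1.2]
gripper_width: 0.0414
finger_force: 30.0
```

```bash
python3 -c "
from h import *
s=env.read_state();print(s['ee_pos'],s['finger_force'],s['gripper_width'])
go((.5281,-.3159,.31),1.581);go((.5281,-.3159,.214),1.581)"
```

```text
[0.62169627 0.01118651 0.31963281] 30.000223517417908 0.04136421585157883
delta [-0.3144 -0.1299 -0.1708] turn 0.1028
delta [-0.3144 -0.1299 -0.0748] turn 0.1028
```

Emit:
{"name": "carry_out", "arguments": {"increments": [{"delta_pos": [0, 0, -0.015], "turn": 0}, {"delta_pos": [0, 0, -0.05], "turn": 0}, {"delta_pos": [0, 0, -0.09], "turn": 0}, {"delta_pos": [0, 0, -0.13], "turn": 0}, {"delta_pos": [0, 0, -0.16], "turn": 0}, {"delta_pos": [-0.015, -0.006, -0.171], "turn": 0.01}, {"delta_pos": [-0.045, -0.0185, -0.171], "turn": 0.02}, {"delta_pos": [-0.085, -0.035, -0.171], "turn": 0.04}, {"delta_pos": [-0.125, -0.0515, -0.171], "turn": 0.06}, {"delta_pos": [-0.165, -0.068, -0.171], "turn": 0.08}, {"delta_pos": [-0.205, -0.085, -0.171], "turn": 0.09}, {"delta_pos": [-0.245, -0.101, -0.171], "turn": 0.1}, {"delta_pos": [-0.28, -0.116, -0.171], "turn": 0.103}, {"delta_pos": [-0.305, -0.126, -0.171], "turn": 0.103}, {"delta_pos": [-0.3144, -0.13, -0.17], "turn": 0.103}, {"delta_pos": [-0.3144, -0.13, -0.15], "turn": 0.103}, {"delta_pos": [-0.3144, -0.13, -0.12], "turn": 0.103}, {"delta_pos": [-0.3144, -0.13, -0.09], "turn": 0.103}, {"delta_pos": [-0.3144, -0.13, -0.075], "turn": 0.103}, {"delta_pos": [-0.3144, -0.13, -0.075], "turn": 0.103}]}}

```text
time_s: 22.58
ee_pos: [0.5277, -0.315, 0.3923]
orientation: [-3.139, -0.002, 1.582]
contact_force: [-0.3, 0.4, -1.9]
gripper_width: 0.0416
finger_force: 30.0
```

```bash
python3 -c "
from h import *
go((.5281,-.3159,.214),1.581)"
```

```text
delta [-0.0009  0.0004 -0.0021] turn 0.0007
```

Emit:
{"name": "carry_out", "arguments": {"increments": [{"delta_pos": [0, 0, 0], "turn": 0}, {"delta_pos": [0, 0, 0.006], "turn": 0}, {"delta_pos": [0, 0, 0.011], "turn": 0}, {"delta_pos": [0, 0, 0.014], "turn": 0}, {"delta_pos": [0, 0, 0.017], "turn": 0}, {"delta_pos": [0, 0, 0.02], "turn": 0}, {"delta_pos": [0, 0, 0.023], "turn": 0}, {"delta_pos": [0, 0, 0.026], "turn": 0}]}}

```text
time_s: 23.58
ee_pos: [0.5278, -0.3159, 0.368]
orientation: [-3.142, 0.0, 1.581]
contact_force: [0.3, 0.1, -2.1]
gripper_width: 0.0415
finger_force: 30.0
```

Emit:
{"name": "carry_out", "arguments": {"increments": [{"delta_pos": [0, 0, 0.006], "turn": 0}, {"delta_pos": [0, 0, 0.013], "turn": 0}, {"delta_pos": [0, 0, 0.02], "turn": 0}, {"delta_pos": [0, 0, 0.027], "turn": 0}, {"delta_pos": [0, 0, 0.033], "turn": 0}, {"delta_pos": [0, 0, 0.037], "turn": 0}, {"delta_pos": [0, 0, 0.04], "turn": 0}, {"delta_pos": [0, 0, 0.0415], "turn": 0}, {"delta_pos": [0, 0, 0.0425], "turn": 0}, {"delta_pos": [0, 0, 0.0435], "turn": 0}]}}

```text
time_s: 24.82
ee_pos: [0.5278, -0.3159, 0.3248]
orientation: [3.141, 0.0, 1.581]
contact_force: [0.1, 0.4, -1.8]
gripper_width: 0.0412
finger_force: 30.0
```

Emit:
{"name": "carry_out", "arguments": {"increments": [{"delta_pos": [0, 0, 0.0006], "turn": 0}, {"delta_pos": [0, 0, 0.001], "turn": 0}, {"delta_pos": [0, 0, 0.001], "turn": 0}]}}

```text
time_s: 25.2
ee_pos: [0.5279, -0.316, 0.3245]
orientation: [3.141, 0.001, 1.581]
contact_force: [-0.5, 1.3, 4.0]
gripper_width: 0.0414
finger_force: 30.0
```

Emit:
{"name": "carry_out", "arguments": {"increments": [{"delta_pos": [0, 0, 0], "turn": 0}, {"delta_pos": [0, 0, 0], "turn": 0}], "claw": 136}}

```text
time_s: 25.45
ee_pos: [0.5277, -0.3159, 0.3234]
orientation: [3.141, -0.0, 1.581]
contact_force: [0.2, -0.1, 0.6]
gripper_width: 0.0439
finger_force: 0.1
```

Emit:
{"name": "carry_out", "arguments": {"increments": [{"delta_pos": [0, 0, 0], "turn": 0}, {"delta_pos": [0, 0, 0], "turn": 0}, {"delta_pos": [0, 0, -0.015], "turn": 0}, {"delta_pos": [0, 0, -0.05], "turn": 0}, {"delta_pos": [0, 0, -0.09], "turn": 0}, {"delta_pos": [0, 0, -0.1], "turn": 0}, {"delta_pos": [0, 0, -0.1], "turn": 0}], "claw": 92}}

```text
time_s: 26.32
ee_pos: [0.5277, -0.3159, 0.4241]
orientation: [3.141, 0.001, 1.581]
contact_force: [0.2, 0.2, -0.6]
gripper_width: 0.0602
finger_force: 0.0
```

```bash
python3 -c "
from h import *
go((.463,.380,.245),1.183)"
```

```text
delta [ 0.6965 -0.0578 -0.0013] turn 0.3978
```

Emit:
{"name": "carry_out", "arguments": {"increments": [{"delta_pos": [0.03, -0.0025, 0], "turn": 0}, {"delta_pos": [0.08, -0.0066, 0], "turn": 0.05}, {"delta_pos": [0.14, -0.0116, 0], "turn": 0.1}, {"delta_pos": [0.2, -0.0166, 0], "turn": 0.15}, {"delta_pos": [0.26, -0.0216, 0], "turn": 0.2}, {"delta_pos": [0.32, -0.0266, 0], "turn": 0.25}, {"delta_pos": [0.38, -0.0315, 0], "turn": 0.3}, {"delta_pos": [0.44, -0.0365, 0], "turn": 0.35}, {"delta_pos": [0.5, -0.0415, 0], "turn": 0.398}, {"delta_pos": [0.56, -0.0465, 0], "turn": 0.398}, {"delta_pos": [0.62, -0.0515, 0], "turn": 0.398}, {"delta_pos": [0.67, -0.0556, 0], "turn": 0.398}, {"delta_pos": [0.6965, -0.0578, 0], "turn": 0.398}, {"delta_pos": [0.6965, -0.0578, 0], "turn": 0.398}, {"delta_pos": [0.6965, -0.0578, 0], "turn": 0.398}], "claw": 140}}

```text
time_s: 28.2
ee_pos: [0.463, 0.3792, 0.4222]
orientation: [-3.14, 0.002, 1.182]
contact_force: [0.2, -0.3, 0.4]
gripper_width: 0.0421
finger_force: 0.0
```

```bash
python3 run2.py t4 '[(.5265,-.176,.01),(.528,-.316,.01)]'; python3 -c "
from h import *
go((.463,.380,.064),1.183)"
```

```text
(array([ 0.5352, -0.1875, -0.3713]), np.float64(126.09))
cap 172 [ 0.5267 -0.1765  0.15  ]
(array([ 0.5349, -0.3183, -0.1302]), np.float64(105.08))
cap 160 [ 0.5277 -0.3155  0.15  ]
delta [ 0.0009 -0.0005  0.1782] turn -0.0013
```

Emit:
{"name": "carry_out", "arguments": {"increments": [{"delta_pos": [0.0009, -0.0005, 0.04], "turn": 0}, {"delta_pos": [0.0009, -0.0005, 0.09], "turn": 0}, {"delta_pos": [0.0009, -0.0005, 0.14], "turn": 0}, {"delta_pos": [0.0009, -0.0005, 0.165], "turn": 0}, {"delta_pos": [0.0009, -0.0005, 0.176], "turn": 0}, {"delta_pos": [0.0009, -0.0005, 0.178], "turn": 0}, {"delta_pos": [0.0009, -0.0005, 0.178], "turn": 0}]}}

```text
time_s: 29.12
ee_pos: [0.4635, 0.381, 0.2471]
orientation: [3.14, -0.002, 1.182]
contact_force: [0.6, -0.6, -0.1]
gripper_width: 0.0423
finger_force: 0.0
```

Emit:
{"name": "carry_out", "arguments": {"increments": [{"delta_pos": [0, 0, 0], "turn": 0}, {"delta_pos": [0, 0, 0], "turn": 0}, {"delta_pos": [0, 0, 0], "turn": 0}, {"delta_pos": [0, 0, 0], "turn": 0}, {"delta_pos": [0, 0, 0], "turn": 0}], "claw": 218}}

```text
time_s: 29.75
ee_pos: [0.4634, 0.381, 0.2461]
orientation: [3.14, -0.001, 1.183]
contact_force: [3.9, -2.0, -0.1]
gripper_width: 0.0144
finger_force: 23.7
```

```bash
python3 -c "
from h import *
s=env.read_state();print({k:np.round(s[k],3) for k in('ee_pos','orientation','contact_force','moment','finger_force','gripper_width','joint_pos')})"
```

```text
{'ee_pos': array([0.463, 0.381, 0.246]), 'orientation': array([ 3.140e+00, -1.000e-03,  1.183e+00]), 'contact_force': array([ 3.941, -2.02 , -0.123]), 'moment': array([-0.228, -0.67 , -0.082]), 'finger_force': np.float64(23.731), 'gripper_width': np.float64(0.014), 'joint_pos': array([ 4.990e-01,  3.200e-01,  1.782e+00, -1.000e-03,  1.038e+00,
        8.880e-01])}
```

Emit:
{"name": "carry_out", "arguments": {"increments": [{"delta_pos": [0, 0.0005, 0], "turn": 0}, {"delta_pos": [0, 0.001, 0], "turn": 0}, {"delta_pos": [0, 0.001, 0], "turn": 0}]}}

```text
time_s: 30.12
ee_pos: [0.4638, 0.3809, 0.246]
orientation: [-3.141, -0.001, 1.183]
contact_force: [0.2, 0.4, 2.9]
gripper_width: 0.0139
finger_force: 23.4
```

Emit:
{"name": "carry_out", "arguments": {"increments": [{"delta_pos": [0, 0, 0], "turn": -0.05}, {"delta_pos": [0, 0, 0], "turn": -0.15}, {"delta_pos": [0, 0, 0], "turn": -0.27}, {"delta_pos": [0, 0, 0], "turn": -0.39}, {"delta_pos": [0, 0, 0], "turn": -0.51}, {"delta_pos": [0, 0, 0], "turn": -0.63}, {"delta_pos": [0, 0, 0], "turn": -0.75}, {"delta_pos": [0, 0, 0], "turn": -0.87}, {"delta_pos": [0, 0, 0], "turn": -0.99}, {"delta_pos": [0, 0, 0], "turn": -1.11}, {"delta_pos": [0, 0, 0], "turn": -1.2}, {"delta_pos": [0, 0, 0], "turn": -1.2}]}}

```text
time_s: 31.62
ee_pos: [0.4652, 0.3812, 0.2462]
orientation: [3.133, 0.002, 2.383]
contact_force: [10.1, 5.9, -5.8]
gripper_width: 0.0142
finger_force: 12.2
```

```bash
cat > st.py <<'E'
from h import *
s=env.read_state();print({k:np.round(s[k],3) for k in('ee_pos','orientation','contact_force','moment','finger_force','gripper_width')})
E
python3 st.py
```

```text
{'ee_pos': array([0.465, 0.381, 0.246]), 'orientation': array([3.133e+00, 2.000e-03, 2.383e+00]), 'contact_force': array([10.058,  5.949, -5.804]), 'moment': array([ 1.003, -1.979, -0.044]), 'finger_force': np.float64(12.246), 'gripper_width': np.float64(0.014)}
```

Emit:
{"name": "carry_out", "arguments": {"increments": [{"delta_pos": [0, 0.0013, 0], "turn": 0}, {"delta_pos": [0, 0.0026, 0], "turn": 0}, {"delta_pos": [0, 0.0026, 0], "turn": -0.1}, {"delta_pos": [0, 0.0026, 0], "turn": -0.2}, {"delta_pos": [0, 0.0026, 0], "turn": -0.27}, {"delta_pos": [0, 0.0026, 0], "turn": -0.27}]}}

```text
time_s: 32.38
ee_pos: [0.4664, 0.3825, 0.2461]
orientation: [3.139, 0.003, 2.654]
contact_force: [6.7, 0.7, -0.6]
gripper_width: 0.0138
finger_force: 12.0
```

```bash
python3 st.py
```

```text
{'ee_pos': array([0.466, 0.383, 0.246]), 'orientation': array([3.139e+00, 3.000e-03, 2.654e+00]), 'contact_force': array([ 6.716,  0.66 , -0.584]), 'moment': array([ 0.056, -1.271,  0.052]), 'finger_force': np.float64(12.021), 'gripper_width': np.float64(0.014)}
```

Emit:
{"name": "carry_out", "arguments": {"increments": [{"delta_pos": [-0.001, 0.0008, 0], "turn": -0.05}, {"delta_pos": [-0.001, 0.0008, 0], "turn": -0.1}, {"delta_pos": [-0.001, 0.0008, 0], "turn": -0.15}, {"delta_pos": [-0.001, 0.0008, 0], "turn": -0.15}]}}

```text
time_s: 32.88
ee_pos: [0.4671, 0.3829, 0.2461]
orientation: [3.141, 0.001, 2.803]
contact_force: [2.9, 0.4, 2.0]
gripper_width: 0.0139
finger_force: 12.0
```

```bash
python3 st.py
```

```text
{'ee_pos': array([0.467, 0.383, 0.246]), 'orientation': array([3.141e+00, 1.000e-03, 2.803e+00]), 'contact_force': array([2.862, 0.418, 1.985]), 'moment': array([ 0.128, -0.673,  0.09 ]), 'finger_force': np.float64(11.991), 'gripper_width': np.float64(0.014)}
```

Emit:
{"name": "carry_out", "arguments": {"increments": [{"delta_pos": [0, 0, 0], "turn": -0.04}, {"delta_pos": [0, 0, 0], "turn": -0.08}, {"delta_pos": [0, 0, 0], "turn": -0.08}]}}

```text
time_s: 33.25
ee_pos: [0.4671, 0.383, 0.2461]
orientation: [3.14, 0.001, 2.882]
contact_force: [3.8, 1.3, 2.8]
gripper_width: 0.0138
finger_force: 12.0
```

```bash
python3 st.py
```

```text
{'ee_pos': array([0.467, 0.383, 0.246]), 'orientation': array([3.140e+00, 1.000e-03, 2.882e+00]), 'contact_force': array([3.841, 1.255, 2.816]), 'moment': array([ 0.324, -0.802,  0.039]), 'finger_force': np.float64(12.013), 'gripper_width': np.float64(0.014)}
```

Emit:
{"name": "carry_out", "arguments": {"increments": [{"delta_pos": [0, 0, 0], "turn": 0}, {"delta_pos": [0, 0, 0], "turn": -0.03}, {"delta_pos": [0, 0, 0], "turn": -0.06}, {"delta_pos": [0, 0, 0], "turn": -0.06}], "claw": 225}}

```text
time_s: 33.75
ee_pos: [0.4672, 0.383, 0.2461]
orientation: [3.14, 0.001, 2.942]
contact_force: [5.0, 3.3, 2.3]
gripper_width: 0.0139
finger_force: 30.3
```

```bash
python3 st.py
```

```text
{'ee_pos': array([0.467, 0.383, 0.246]), 'orientation': array([3.140e+00, 1.000e-03, 2.942e+00]), 'contact_force': array([4.959, 3.257, 2.275]), 'moment': array([ 0.582, -0.946, -0.424]), 'finger_force': np.float64(30.257), 'gripper_width': np.float64(0.014)}
```

Emit:
{"name": "carry_out", "arguments": {"increments": [{"delta_pos": [0, 0, 0], "turn": -0.03}, {"delta_pos": [0, 0, 0], "turn": -0.06}, {"delta_pos": [0, 0, 0], "turn": -0.06}]}}

```text
time_s: 34.12
ee_pos: [0.467, 0.383, 0.246]
orientation: [3.14, 0.0, 3.002]
contact_force: [3.5, 2.8, 3.2]
gripper_width: 0.0142
finger_force: 31.3
```

```bash
python3 st.py
```

```text
{'ee_pos': array([0.467, 0.383, 0.246]), 'orientation': array([3.14 , 0.   , 3.002]), 'contact_force': array([3.475, 2.833, 3.156]), 'moment': array([ 0.751, -0.731, -0.604]), 'finger_force': np.float64(31.271), 'gripper_width': np.float64(0.014)}
```

Emit:
{"name": "carry_out", "arguments": {"increments": [{"delta_pos": [0, 0, 0], "turn": 0}, {"delta_pos": [0, 0, 0], "turn": 0}, {"delta_pos": [0, 0, 0], "turn": 0}, {"delta_pos": [0, 0, -0.04], "turn": 0}, {"delta_pos": [0, 0, -0.1], "turn": 0}, {"delta_pos": [0, 0, -0.16], "turn": 0}, {"delta_pos": [0, 0, -0.2], "turn": 0}, {"delta_pos": [0.05, -0.04, -0.2], "turn": 0}, {"delta_pos": [0.1, -0.09, -0.2], "turn": 0}, {"delta_pos": [0.11, -0.14, -0.2], "turn": 0}, {"delta_pos": [0.11, -0.19, -0.2], "turn": 0}, {"delta_pos": [0.11, -0.24, -0.2], "turn": 0}, {"delta_pos": [0.11, -0.24, -0.2], "turn": 0}, {"delta_pos": [0.11, -0.24, -0.2], "turn": 0}], "claw": 150}}

```text
time_s: 35.88
ee_pos: [0.3247, 0.1604, 0.4455]
orientation: [3.141, -0.0, 3.003]
contact_force: [0.1, -0.1, -1.0]
gripper_width: 0.0386
finger_force: 0.0
```

```bash
python3 st.py; python3 - <<'E'
from h import *
im=grab('top','t5');s=grab('scene','s5')
r=lambda a,x0,y0,x1,y1,k:cv2.resize(a[y0:y1,x0:x1],None,fx=k,fy=k,interpolation=cv2.INTER_CUBIC)
A=r(im,180,190,250,250,5);B=r(im,365,155,455,230,4)
C=r(s,200,150,300,230,4);D=r(s,400,170,500,250,4)
h=300
row1=np.hstack([A[:300,:350],B[:300]]);row2=np.hstack([C[:290],D[:290]])
w=max(row1.shape[1],row2.shape[1]);f=lambda a:np.pad(a,((0,0),(0,w-a.shape[1]),(0,0)))
cv2.imwrite('pics/fin.png',np.vstack([f(row1),f(row2)])[:600,:800])
E
```

```text
{'ee_pos': array([0.325, 0.16 , 0.446]), 'orientation': array([ 3.141, -0.   ,  3.003]), 'contact_force': array([ 0.097, -0.062, -1.046]), 'moment': array([ 0.082, -0.207, -0.002]), 'finger_force': np.float64(0.0), 'gripper_width': np.float64(0.039)}
```

View pics/fin.png

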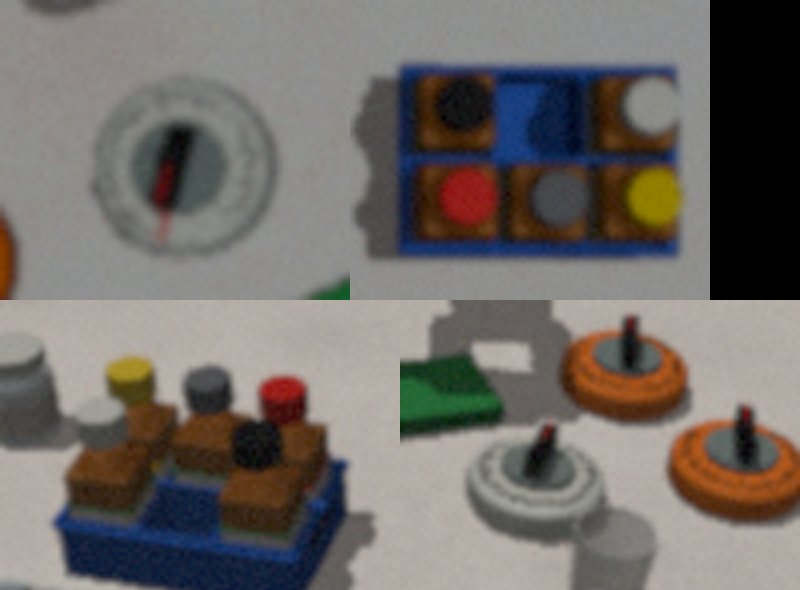

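```bash
python3 -c "
from cell import env
print(env.job_done())"
```

```text
the job is handed in; nothing more can be done
None
```

I handed the job in at about 36 s: the final pictures show the red-capped and yellow-capped bottles upright in the two cells on the robot's side of the carrier, and the timer was turned back until it met its zero stop.

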